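# Pull the lint box hatch shut with the hook pole

## Task

Take the hook pole from its rest, hook it into the ring of the open hatch on the sloping lint box, and pull the hatch slowly down its slope until it is fully shut, then keep pulling on it at about 15 N (never over 25 N) for a second so that it beds on its seal. Unhook without opening the hatch again and lay the pole back in its rest as you found it. Touch the hatch only with the pole, and leave the bottle, the duct collar and the screwdriver alone.

Things in the scene. Friction and masses are not known exactly. Their poses are not given: they have to be found in the camera images.
- grip (a point): Centre of the handle of the hook pole (loose, about 0.22 kg): a dark wooden bar with flat sides, 110 mm long (own x), 16 mm wide (own y), 24 mm tall (own z); grip it across its width, from above. Own x points along the pole to the hook; own z is up while it lies in its rest.
- hook (a point): Middle of the hook's prong, on the pole, 169.5 mm ahead (own x) and 18 mm below (own z) the handle centre; axes as the pole's. The pole's 9 mm steel rod runs along own x to 172 mm, then turns down (own -z), leaning back 5 mm, as a prong 9 mm thick whose tip is 38 mm under the rod's axis.
- ring (a point): Centre of the steel pull ring at the hatch's lower edge; inner diameter 26 mm, wire 7 mm thick. It stands 23 mm off the hatch's face on a stalk on its uphill side and rises at 20 degrees (0.35 rad) along own x, so the prong goes in square from above with the pole pointing along own x, raised 20 degrees. Own axes as the lint box's (x level to its high side, z up).
- lintbox: Fixed grey lint box, origin under its centre, 260 mm long (own x, to its high side, away from the robot), 212 mm wide, lip 170 mm high at the low side, rear 355 mm. Its open top slopes up at 35 degrees (0.611 rad) along own x; the hatch closes downhill, along own (-0.819, 0, -0.574).
- hatch (a joint): How far the white hatch is open, in m along the slope: 0 is fully shut (a rigid stop), 0.12 fully open; it starts 0.09 to 0.12 open. It stays where it is left, on stiff damped slides: moving it takes 3 to 6 N plus 1.2 N for each cm/s of speed, so 3 cm/s is good and 15 cm/s too fast.
- rest_place (a point): Where the handle centre lies when the pole is in its rest, 75 mm above the counter. Own x is the way the pole points, z up.
- rest: Fixed wooden rest, origin at its underside below rest_place. Two posts with cheeks either side, 12 mm above the floor of the channel: one 44 mm behind under the handle (channel 26 mm wide, floor 63 mm high), one 100 mm ahead under the rod (channel 20 mm wide, floor 70 mm high); posts 16 mm long.
- detergent: White detergent bottle, 76 mm across, 190 mm tall, standing; origin at its foot. To be left alone.
- collar: Short aluminium duct collar, 104 mm across, 60 mm tall, standing; origin at its foot. To be left alone.
- driver: Screwdriver lying on the counter. To be left alone.
Mind the look-alikes: they are no part of the job. What is shaped like the part that bears grip but pink or yellow is not meant.

How it is judged:
By the outcome, as a careful person would: the job done as asked, in the order asked, and still so for the second after the job is handed in, with the robot touching nothing.
It also fails if it takes over 72 s, if anything falls off the work surface, if the arm or the gripper's body presses on something with over 40 N, if the wrist force passes 120 N, or if a joint passes its speed limit or range.

## Robot

A 6-joint arm with a two-finger parallel gripper is mounted at the origin on the work surface. World frame = base frame: x ahead of the robot, y to its left, z up, the work surface at z = 0. Lengths are in mm, angles in degrees, forces in N, time in s.
With the tool pointing down it reaches from about 300 to 850 mm from the base axis. Payload 4.2 kg.
Tool frame: the origin (TCP) lies at the very end of the fingers, on their centre line; the grasp point (between the pads) lies 19 mm behind it (env.grasp_offset is the distance from the TCP to the grasp point, in mm); z points along the fingers, y is the line along which they close (so a half turn about z gives the same grasp; the last joint's range is limited). The gripper opens to 91 mm and grips with 3 to 60 N. Pads are 32 mm wide; open, the fingers measure 118 mm over their backs; the gripper's body (76 mm by 178 mm) begins 60 mm behind the grasp point.
Start: joints at [-76.776, 18.312, 89.639, -0, 72.044, -1.146], TCP at [142.705, -557.026, 213.976] pointing down, gripper open.
Joint ranges: [-177.97, 177.97], [-48.28, 115.42], [12.27, 149.76], [-77.06, 257.06], [2.81, 150.46], [-146.56, 146.56]. Speed limits (degrees/s): [147.25, 147.25, 180, 180, 180, 180].

## Interface

Orientations are given as [roll, pitch, yaw] about the fixed x, y, z axes, in that order (R = Rz(yaw) Ry(pitch) Rx(roll)).
In Python, from workcell import env gives the robot as it stands. The module is installed in compiled form; this text tells all that it offers.
- The arm moves only by the tool send_rows, never from a script. Its argument "motion" is a list of rows, each an object of numbers: "tx", "ty", "tz": the shift along the tool's x, y, z in units of 500 mm (1.0 is 500 mm); "rx", "ry", "rz": the turn, a rotation vector about the tool's x, y, z in units of 30 degrees (1.0 is 30 degrees); "gripper": the closure, from -1 (fully open) to 1 (shut). In form: [{"tx": .., "ty": .., "tz": .., "rx": .., "ry": .., "rz": .., "gripper": ..}, ...]. A call has 1 to 12 rows; each row shifts and turns the commanded pose from where the row before left it, along the tool's axes as they then stand; what a row does not reach is not made up. A row lasts 1/8 s, in which the tool goes at most 62.5 mm and 10.7 degrees, less where a joint would pass 70% of its speed; a pose out of reach is approached as far as the arm can. A call with a number of a shift or a turn outside -1 to 1 is refused whole. A call with a gripper value outside its range is refused whole. The fingers move at their own pace and stop on an object; "grip_force" is the grip in N (left out, the last holds). Time passes only in rows, so rows that do not move let the fingers close. It gives the time, the measured TCP pose, the force, the opening and the grip force at its end, in the units of the state.
- env.state(): the state, without advancing time (a new reading comes with each control period).
- env.grab_frame(name): name is "scene" or "side" or "wrist"; returns a dict with "frame" (400x640x3 uint8, red, green, blue), "vertical_fov" (degrees; the focal length in pixels is half the picture's height over the tangent of half this angle, whatever the lens; pixels are square), "cx", "cy" (the principal point, pixels), "k1" (the pictures are not rectified: a ray, as slopes to the right and down, at radius r is drawn at 1 + k1 r^2 times it, then the intrinsics apply), "rvec" (rotation vector, rad) and "tvec" (3), from world to camera coordinates, as OpenCV has them; the wrist camera has in their place "T_tool_cam" (4x4, takes a point from camera to tool coordinates, whose origin is the TCP and whose axes are the flange's). Camera axes: x right, y down, z forward; pixel columns grow to the right and rows downward; lengths in mm; the calibration is good to about 2 mm. A picture is of the moment at which its call begins: read the wrist's pose just before it. There is no depth.
- env.job_done(): hands the job in; it is judged then, once.
The state is a dict: "time_s": time; "qpos": joint angles; "qvel": joint speeds; "effort": joint torques, N m; "ee_pos": TCP position; "ee_rot": TCP orientation; "force": force on the tool from outside, world axes, zero at the start; "torque": the same for the moment, N m; "gripper_width": finger opening in mm; "gripper_force": force on a finger pad.
Only numpy, scipy, OpenCV 4.12 (cv2) and the standard library are available. Lean on these libraries where they do the work, as an engineer would, in place of code of your own. Each camera call takes 0.05 s, during which the arm holds its last target. There are 200 camera calls.

## Working session

There is one attempt and no reset: what is moved stays moved. The work goes in short steps, Python scripts to look and compute and a tool call to move; the robot and the scene stay as the last step left them, time stands still between calls to the robot, and variables do not carry over. Pictures are saved under pics/ and viewed, at most 10 in all, crops included, and the job is handed in when it is done.

Besides the shell and the picture viewer there is one more tool, called after "Request:" in YAML: its name, and indented under it one key for each argument. send_rows: Moves the arm, as the interface text tells. Shifts and turns lie within -1 to 1; 1 stands for 500 mm of shift or 30 degrees of turn. Its arguments: {"type":"object","properties":{"motion":{"type":"array"},"grip_force":{"type":"number"}},"required":["motion"]}

```bash
mkdir -p pics; cat > h.py <<'E'
import numpy as np, cv2
from workcell import env
from scipy.spatial.transform import Rotation as R
def cam(name):
    s=env.state(); f=env.grab_frame(name); fr=f["frame"]
    fl=200/np.tan(np.radians(f["vertical_fov"]/2))
    if name=="wrist":
        T=np.eye(4);T[:3,:3]=R.from_euler('xyz',s["ee_rot"],degrees=True).as_matrix();T[:3,3]=s["ee_pos"]
        M=T@np.array(f["T_tool_cam"])
    else:
        r=cv2.Rodrigues(np.array(f["rvec"],float))[0];M=np.eye(4);M[:3,:3]=r.T;M[:3,3]=-r.T@np.array(f["tvec"]).ravel()
    return dict(img=fr,f=fl,cx=f["cx"],cy=f["cy"],k1=f["k1"],M=M)
def ray(c,u,v):
    x=(u-c["cx"])/c["f"];y=(v-c["cy"])/c["f"];X,Y=x,y
    for _ in range(20):
        k=1+c["k1"]*(X*X+Y*Y);X,Y=x/k,y/k
    d=c["M"][:3,:3]@np.array([X,Y,1.]);return c["M"][:3,3],d/np.linalg.norm(d)
def onz(c,u,v,z):
    o,d=ray(c,u,v);return o+d*(z-o[2])/d[2]
def proj(c,P):
    p=c["M"][:3,:3].T@(np.array(P)-c["M"][:3,3]);x,y=p[0]/p[2],p[1]/p[2];k=1+c["k1"]*(x*x+y*y)
    return np.array([c["cx"]+c["f"]*x*k,c["cy"]+c["f"]*y*k])
def tri(rays):
    A=0;b=0
    for o,d in rays:
        P=np.eye(3)-np.outer(d,d);A=A+P;b=b+P@o
    p=np.linalg.solve(A,b);return p,[np.linalg.norm((np.eye(3)-np.outer(d,d))@(p-o)) for o,d in rays]
def save(n,img): cv2.imwrite(n,img[:,:,::-1])
E
cat > a.py <<'E'
from h import *
import pickle
C={}
for n in ["scene","side","wrist"]:
    C[n]=cam(n);save(f"pics/{n}0.png",C[n]["img"]);print(n,C[n]["M"][:3,3].round(),C[n]["M"][:3,2].round(2))
pickle.dump(C,open("c0.pkl","wb"));s=env.state();print(s["ee_pos"],s["ee_rot"],env.grasp_offset,s["force"],s["time_s"])
E
python3 a.py
```

```text
scene [1286. -249. 1181.] [-0.61  0.17 -0.78]
side [ 435. -720.  887.] [ 0.06  0.67 -0.74]
wrist [ 212. -539.  384.] [-0.25 -0.06 -0.97]
[ 142.61773658 -556.66225319  213.33394843] [-1.79926339e+02 -1.93745030e-03  1.43699347e+01] 18.8 [-0.20855774 -0.60306762  0.11980735] 0.15
```

View pics/scene0.png

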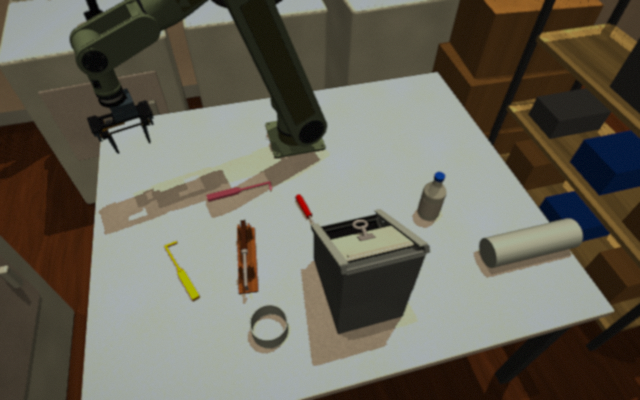

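View pics/side0.png

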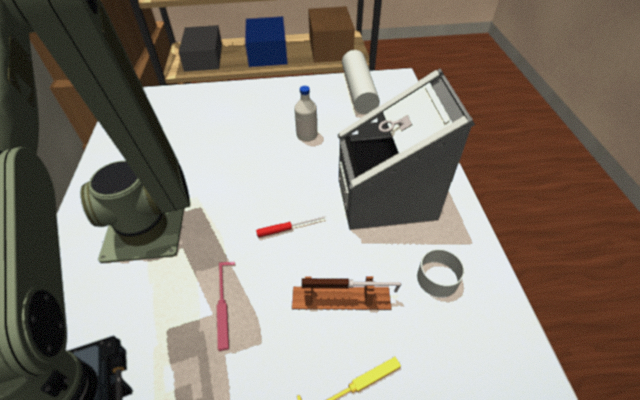

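Candidates for the pole:
- Side view: dark wooden bar in the rest at (340,284), pink look-alike at (223,310), yellow look-alike at (370,378), and the red screwdriver at (275,229), which is to be left alone.
- Scene view: the same four at (243,262), (235,190), (183,275) and (303,205).

I choose the dark wooden one in the rest, and check it in one close crop.

```bash
python3 - <<'E'
from h import *;import pickle
C=pickle.load(open("c0.pkl","rb"))
def cr(n,x,y,w=100,h=75): return cv2.resize(C[n]["img"][y:y+h,x:x+w],(400,300),interpolation=cv2.INTER_CUBIC)
o=np.vstack([np.hstack([cr("side",300,250,112,84)[:, :],cr("side",340,70,133,100)]),np.hstack([cr("scene",195,212,120,90),cr("scene",305,205,133,100)])])
save("pics/crop1.png",o)
E
```

```text
(no output)
```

View pics/crop1.png

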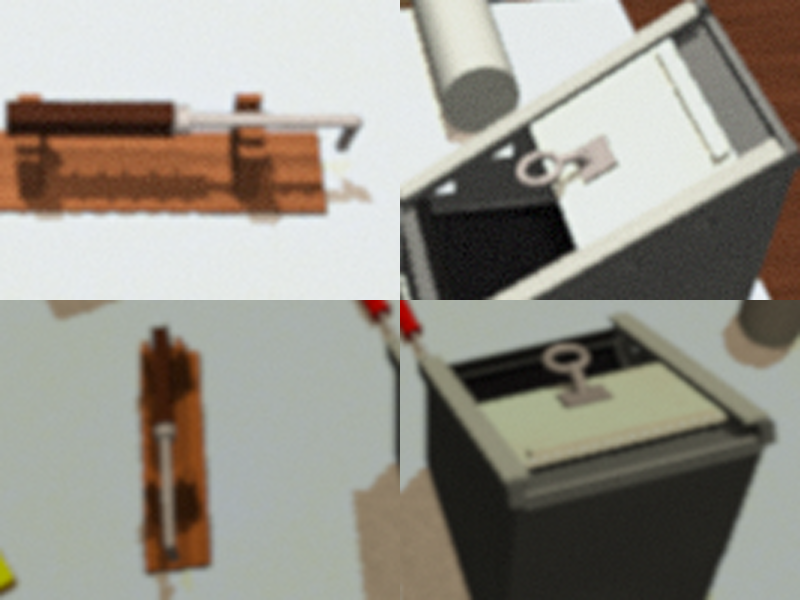

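The crop shows the dark wood handle lying in the two posts. In the side view it runs from about (302,283) to (349,283), with the rod end at (400,284). The ring centre is at side (386,126) and scene (360,224).

```bash
python3 - <<'E'
from h import *;import pickle
C=pickle.load(open("c0.pkl","rb"));S=C["scene"];D=C["side"]
def t(n,a,b): p,r=tri([ray(D,*a),ray(S,*b)]);print(n,p.round(1),np.round(r,1));return p
a=t("handle back",(302.2,283),(243,220.4));b=t("handle front",(349,283),(243.9,249.5));e=t("rod end",(400.2,283.9),(246,288))
print(np.linalg.norm(b-a),np.linalg.norm(e-a),np.degrees(np.arctan2((e-a)[1],(e-a)[0])))
t("ring",(385.9,125.9),(360.5,224.3))
# box bottom by dark mask
for n,c in (("side",D),("scene",S)):
    g=c["img"].astype(int);m=((g.max(2)<75)).astype(np.uint8)
    k,l,st,ce=cv2.connectedComponentsWithStats(m)
    p=(400,185) if n=="side" else (360,290)
    i=l[p[1],p[0]];ct=cv2.findContours((l==i).astype(np.uint8),0,2)[0][0]
    q=cv2.approxPolyDP(ct,4,True)[:,0];print(n,st[i])
    for u,v in q: print((u,v),onz(c,u,v,0).round())
E
```

```text
handle back [ 431.  -264.8   82.9] [2.7 2.7]
handle front [ 538.4 -277.7   81.9] [1.4 1.4]
rod end [ 658.8 -289.6   69.5] [1.7 1.7]
108.17830984991923 229.5520482474913 -6.204961585449766
ring [671.1  30.9 278.8] [0.6 0.6]
side [ 346  121  129  108 6650]
(np.int32(474), np.int32(123)) [1097.  351.    0.]
(np.int32(349), np.int32(188)) [601.  89.   0.]
(np.int32(350), np.int32(228)) [580. -63.   0.]
(np.int32(436), np.int32(219)) [829. -60.  -0.]
scene [ 312  228  116  106 6030]
(np.int32(312), np.int32(228)) [454. -45.   0.]
(np.int32(315), np.int32(263)) [589. -69.   0.]
(np.int32(338), np.int32(333)) [828. -64.   0.]
(np.int32(402), np.int32(314)) [821. 133.   0.]
(np.int32(426), np.int32(246)) [618. 298.   0.]
(np.int32(413), np.int32(241)) [589. 264.   0.]
(np.int32(409), np.int32(247)) [608. 242.   0.]
(np.int32(349), np.int32(261)) [609.  37.   0.]
(np.int32(410), np.int32(248)) [612. 244.   0.]
(np.int32(423), np.int32(253)) [641. 277.   0.]
(np.int32(347), np.int32(272)) [646.  19.   0.]
```

```bash
cat >> h.py <<'E'
def cur():
    s=env.state();return np.array(s["ee_pos"]),R.from_euler('xyz',s["ee_rot"],degrees=True)
def plan(P,Rt,from_=None):
    """turn (units) then shift (units) in tool axes after the turn"""
    p,r=from_ or cur()
    rv=np.degrees((r.inv()*Rt).as_rotvec())/30; sh=Rt.inv().apply(np.array(P)-p)/500
    print("turn",rv.round(4),"shift",sh.round(4),"dist",np.linalg.norm(np.array(P)-p).round(1),"deg",(30*np.linalg.norm(rv)).round(1))
def down(yaw,pitch=0): # tool x along yaw, raised by pitch
    return R.from_euler('z',yaw,degrees=True)*R.from_euler('y',-pitch,degrees=True)*R.from_euler('x',180,degrees=True)
E
python3 -c "
from h import *
plan([470,-270,240],down(-6.2))"
```

```text
turn [-2.400e-03  4.000e-04  6.857e-01] shift [ 0.589  -0.6407 -0.0533] dist 436.0 deg 20.6
```

Request:
send_rows:
  motion:
    - {"rz": 0.343}
    - {"rz": 0.343}
    - {"tx": 0.0654,"ty": -0.0712,"tz": -0.0059}
    - {"tx": 0.0654,"ty": -0.0712,"tz": -0.0059}
    - {"tx": 0.0654,"ty": -0.0712,"tz": -0.0059}
    - {"tx": 0.0654,"ty": -0.0712,"tz": -0.0059}
    - {"tx": 0.0654,"ty": -0.0712,"tz": -0.0059}
    - {"tx": 0.0654,"ty": -0.0712,"tz": -0.0059}
    - {"tx": 0.0654,"ty": -0.0712,"tz": -0.0059}
    - {"tx": 0.0654,"ty": -0.0712,"tz": -0.0059}
    - {"tx": 0.0654,"ty": -0.0712,"tz": -0.0059}
    - {"gripper": -1}

```text
invalid input at $.motion[0]: expected keys tx, ty, tz, rx, ry, rz, gripper
```

```bash
python3 - <<'E'
from h import *;import pickle
c=cam("wrist");pickle.dump(c,open("c1.pkl","wb"));print(cur()[0],env.state()["ee_rot"])
save("pics/w1.png",c["img"])
for P in [(485,-271,87),(660,-290,75)]:print(proj(c,P))
E
```

```text
[ 142.64186625 -556.74885369  213.46801769] [-1.79943106e+02 -1.24020897e-03  1.43710689e+01]
[  68.85748295 -328.22275616]
[ 166.14627672 -476.30562016]
```

View pics/w1.png

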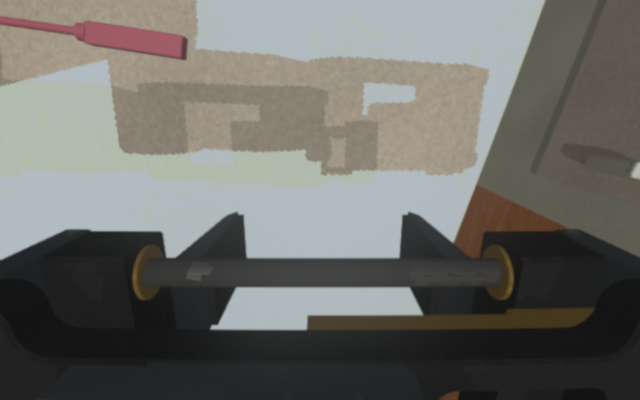

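The call was refused because every row needs all its keys. The picture is from the start pose: fingers at (240,220) and (405,220), pink look-alike at the top left. Picture-up is tool +x, so I'll stop short behind the handle.

Request:
send_rows:
  motion:
    - {"tx": 0,"ty": 0,"tz": 0,"rx": 0,"ry": 0,"rz": 0.343,"gripper": -1}
    - {"tx": 0,"ty": 0,"tz": 0,"rx": 0,"ry": 0,"rz": 0.343,"gripper": -1}
    - {"tx": 0.0562,"ty": -0.0782,"tz": -0.0067,"rx": 0,"ry": 0,"rz": 0,"gripper": -1}
    - {"tx": 0.0562,"ty": -0.0782,"tz": -0.0067,"rx": 0,"ry": 0,"rz": 0,"gripper": -1}
    - {"tx": 0.0562,"ty": -0.0782,"tz": -0.0067,"rx": 0,"ry": 0,"rz": 0,"gripper": -1}
    - {"tx": 0.0562,"ty": -0.0782,"tz": -0.0067,"rx": 0,"ry": 0,"rz": 0,"gripper": -1}
    - {"tx": 0.0562,"ty": -0.0782,"tz": -0.0067,"rx": 0,"ry": 0,"rz": 0,"gripper": -1}
    - {"tx": 0.0562,"ty": -0.0782,"tz": -0.0067,"rx": 0,"ry": 0,"rz": 0,"gripper": -1}
    - {"tx": 0.0562,"ty": -0.0782,"tz": -0.0067,"rx": 0,"ry": 0,"rz": 0,"gripper": -1}
    - {"tx": 0.0562,"ty": -0.0782,"tz": -0.0067,"rx": 0,"ry": 0,"rz": 0,"gripper": -1}
    - {"tx": 0,"ty": 0,"tz": 0,"rx": 0,"ry": 0,"rz": 0,"gripper": -1}

```text
time_s: 1.58
ee_pos: [401.6, -268.4, 240.9]
ee_rot: [-180.0, -0.0, -5.9]
force: [-0.7, -0.4, 0.8]
gripper_width: 91.5
gripper_force: 0.0
```

```bash
python3 - <<'E'
from h import *;import pickle
c=cam("wrist");pickle.dump(c,open("c1.pkl","wb"));print(cur()[0],env.state()["ee_rot"])
save("pics/w2.png",c["img"])
for P in [(431,-265,87),(485,-271,87),(540,-277,87),(660,-290,75)]:print(proj(c,P))
E
```

```text
[ 400.49866108 -269.5344686   240.65976406] [ 1.79979721e+02  2.33873004e-02 -6.03781130e+00]
[315.94241514 155.56355393]
[316.03891007 101.24311462]
[316.04475628  41.31553687]
[316.2884883 -97.0838388]
```

View pics/w2.png

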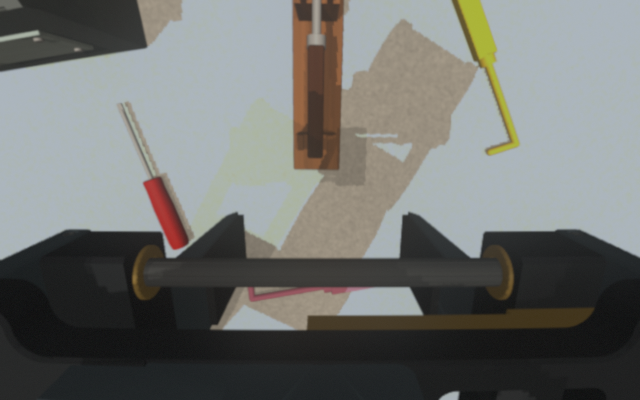

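The picture shows the dark handle running from (315,157) to (317,45), with the rod ahead of it. The red screwdriver (165,210) and the yellow look-alike (490,90) are both well clear of the gripper.

```bash
python3 - <<'E'
from h import *;import pickle
c=pickle.load(open("c1.pkl","rb"));g=c["img"].astype(int)
# dark handle: row-wise centre of dark, brown pixels within rest
L=[]
for v in range(50,128,6):
    row=g[v,290:345];m=np.where(row.sum(1)<170)[0]+290
    if len(m): L.append((m.min(),m.max(),v,onz(c,m.min()-.5,v,87),onz(c,m.max()+.5,v,87)))
for a in L: print(a[:3],((a[3]+a[4])/2).round(1),np.linalg.norm(a[3]-a[4]).round(1))
P=np.array([(a[3]+a[4])/2 for a in L]);k=np.polyfit(P[:,0],P[:,1],1);print("yaw",np.degrees(np.arctan(k[0])), "y at 485",np.polyval(k,485))
col=g[30:170,313:320].sum(2).mean(1);print([(i+30,int(x)) for i,x in enumerate(col) if i<25 or i>115])
b,f=onz(c,315,157,87),onz(c,317,45,87);print(b,f,np.linalg.norm(b-f))
E
```

```text
(np.int64(313), np.int64(314), 92) [ 494.  -269.5   87. ] 2.0
(np.int64(314), np.int64(322), 98) [ 487.9 -273.3   87. ] 9.0
(np.int64(309), np.int64(322), 104) [ 482.4 -270.2   87. ] 14.0
(np.int64(309), np.int64(321), 110) [ 476.7 -269.    87. ] 13.1
(np.int64(310), np.int64(322), 116) [ 470.8 -269.4   87. ] 13.1
(np.int64(309), np.int64(321), 122) [ 465.  -267.8   87. ] 13.2
yaw -5.90440681282132 y at 485 -270.42471337635067
[(30, 437), (31, 437), (32, 436), (33, 438), (34, 457), (35, 471), (36, 474), (37, 474), (38, 474), (39, 473), (40, 474), (41, 474), (42, 472), (43, 455), (44, 388), (45, 278), (46, 212), (47, 204), (48, 204), (49, 204), (50, 206), (51, 204), (52, 205), (53, 203), (54, 204), (146, 156), (147, 156), (148, 157), (149, 156), (150, 157), (151, 156), (152, 157), (153, 158), (154, 157), (155, 158), (156, 160), (157, 184), (158, 237), (159, 275), (160, 285), (161, 285), (162, 284), (163, 285), (164, 283), (165, 278), (166, 274), (167, 272), (168, 283), (169, 345)]
[ 429.6123087  -263.86042483   87.        ] [ 536.6446897  -277.55680642   87.        ] 107.90515025052535
```

```bash
python3 -c "
from h import *
plan([483,-270.7,56],down(-6.4))"
```

```text
turn [0.0007 0.0008 0.0121] shift [ 0.1642 -0.0161  0.3693] dist 202.3 deg 0.4
```

Request:
send_rows:
  motion:
    - {"tx": 0.082,"ty": -0.008,"tz": 0,"rx": 0,"ry": 0,"rz": 0.012,"gripper": -1}
    - {"tx": 0.082,"ty": -0.008,"tz": 0.02,"rx": 0,"ry": 0,"rz": 0,"gripper": -1}
    - {"tx": 0,"ty": 0,"tz": 0.08,"rx": 0,"ry": 0,"rz": 0,"gripper": -1}
    - {"tx": 0,"ty": 0,"tz": 0.08,"rx": 0,"ry": 0,"rz": 0,"gripper": -1}
    - {"tx": 0,"ty": 0,"tz": 0.08,"rx": 0,"ry": 0,"rz": 0,"gripper": -1}
    - {"tx": 0,"ty": 0,"tz": 0.06,"rx": 0,"ry": 0,"rz": 0,"gripper": -1}
    - {"tx": 0,"ty": 0,"tz": 0.035,"rx": 0,"ry": 0,"rz": 0,"gripper": -1}
    - {"tx": 0,"ty": 0,"tz": 0.014,"rx": 0,"ry": 0,"rz": 0,"gripper": -1}
    - {"tx": 0,"ty": 0,"tz": 0,"rx": 0,"ry": 0,"rz": 0,"gripper": -1}

```text
time_s: 2.75
ee_pos: [482.0, -272.3, 56.2]
ee_rot: [180.0, 0.0, -6.6]
force: [0.1, 0.8, -1.0]
gripper_width: 91.0
gripper_force: 0.0
```

```bash
python3 -c "
from h import *
plan([483,-270.7,56],down(-6.4));print(env.state()['force'])"
```

```text
turn [ 0.0001  0.0008 -0.0076] shift [ 0.0017 -0.0034  0.0003] dist 1.9 deg 0.2
[ 0.08522888  0.76117834 -1.03798323]
```

Request:
send_rows:
  motion:
    - {"tx": 0.002,"ty": -0.003,"tz": 0,"rx": 0,"ry": 0,"rz": -0.008,"gripper": -1}
    - {"tx": 0,"ty": 0,"tz": 0,"rx": 0,"ry": 0,"rz": 0,"gripper": 1}
    - {"tx": 0,"ty": 0,"tz": 0,"rx": 0,"ry": 0,"rz": 0,"gripper": 1}
    - {"tx": 0,"ty": 0,"tz": 0,"rx": 0,"ry": 0,"rz": 0,"gripper": 1}
    - {"tx": 0,"ty": 0,"tz": 0,"rx": 0,"ry": 0,"rz": 0,"gripper": 1}
    - {"tx": 0,"ty": 0,"tz": 0,"rx": 0,"ry": 0,"rz": 0,"gripper": 1}
    - {"tx": 0,"ty": 0,"tz": 0,"rx": 0,"ry": 0,"rz": 0,"gripper": 1}
    - {"tx": 0,"ty": 0,"tz": 0,"rx": 0,"ry": 0,"rz": 0,"gripper": 1}
  grip_force: 55

```text
time_s: 3.75
ee_pos: [483.6, -270.2, 56.2]
ee_rot: [180.0, 0.0, -6.3]
force: [-0.3, 0.4, -0.2]
gripper_width: 24.0
gripper_force: 0.0
```

Request:
send_rows:
  motion:
    - {"tx": 0,"ty": 0,"tz": 0,"rx": 0,"ry": 0,"rz": 0,"gripper": 1}
    - {"tx": 0,"ty": 0,"tz": 0,"rx": 0,"ry": 0,"rz": 0,"gripper": 1}
    - {"tx": 0,"ty": 0,"tz": 0,"rx": 0,"ry": 0,"rz": 0,"gripper": 1}
    - {"tx": 0,"ty": 0,"tz": 0,"rx": 0,"ry": 0,"rz": 0,"gripper": 1}

```text
time_s: 4.25
ee_pos: [483.6, -270.2, 56.3]
ee_rot: [180.0, -0.0, -6.3]
force: [0.6, -0.6, -0.6]
gripper_width: 15.6
gripper_force: 55.0
```

```bash
python3 -c "
from h import *
s=env.state();print(s);np.save('grasp.npy',np.r_[s['ee_pos'],s['ee_rot']])
c=cam('side');import pickle;pickle.dump(c,open('cg.pkl','wb'))
plan([470,30,330],down(1),(np.array(s['ee_pos'])+[0,0,110],down(-6.3)))"
```

```text
{'time_s': 4.25, 'qpos': array([-3.03817723e+01,  2.48499949e+01,  1.04780872e+02, -1.31548099e-03,
        5.03685413e+01,  6.59548916e+01]), 'qvel': array([ 0.02643645, -0.04666249, -0.03924382, -0.10484388, -0.08431063,
       -0.01719456]), 'effort': array([-9.98609955e-02, -4.24321890e+01, -1.84484571e+01, -1.90350192e-02,
       -1.28616588e-01, -2.40726408e-02]), 'ee_pos': array([ 483.55476867, -270.16939511,   56.25676809]), 'ee_rot': array([ 1.79998834e+02, -1.27613659e-04, -6.33582480e+00]), 'force': array([ 0.57171852, -0.55382873, -0.6485641 ]), 'torque': array([ 0.05441171,  0.00408684, -0.03044485]), 'gripper_force': 54.99889254570007, 'gripper_width': 15.575493546766753}
turn [ 0.      0.     -0.2433] shift [-0.0166 -0.6007 -0.3275] dist 342.2 deg 7.3
```

```bash
cat >> h.py <<'E'
def tcp_for(hook,yaw,pitch=20,off=(169.5,0,-18)): # TCP position putting the hook point there
    q=R.from_euler('z',yaw,degrees=True)*R.from_euler('y',-pitch,degrees=True)
    return np.array(hook)-q.apply(np.array(off)+[0,0,19]) + 0*q.apply([0,0,0]) 
E
python3 - <<'E'
from h import *
# TCP = handle centre + q*(0,0,-19); handle = hook - q*off
q=R.from_euler('z',1,degrees=True)*R.from_euler('y',-20,degrees=True)
hook=np.array([671,31,279])+q.apply([0,0,70])
t=hook-q.apply([169.5,0,-18])+q.apply([0,0,-19]);print(t)
p=np.array([483.5,-270.2,56.3+225])
plan(t,down(1,20),(p,down(-6.3)))
E
sed -i 's/return np.array(hook)-q.apply.*/return np.array(hook)-q.apply(off)+q.apply([0,0,-19])/' h.py
```

```text
[488.15056398  27.80835122 285.86637654]
turn [ 0.0425  0.6658 -0.2409] shift [ 0.0216 -0.5958 -0.0018] dist 298.1 deg 21.3
```

Request:
send_rows:
  motion:
    - {"tx": 0,"ty": 0,"tz": -0.01,"rx": 0,"ry": 0,"rz": 0,"gripper": 1}
    - {"tx": 0,"ty": 0,"tz": -0.02,"rx": 0,"ry": 0,"rz": 0,"gripper": 1}
    - {"tx": 0,"ty": 0,"tz": -0.03,"rx": 0,"ry": 0,"rz": 0,"gripper": 1}
    - {"tx": 0,"ty": 0,"tz": -0.05,"rx": 0,"ry": 0,"rz": 0,"gripper": 1}
    - {"tx": 0,"ty": 0,"tz": -0.08,"rx": 0,"ry": 0,"rz": 0,"gripper": 1}
    - {"tx": 0,"ty": 0,"tz": -0.08,"rx": 0,"ry": 0,"rz": 0,"gripper": 1}
    - {"tx": 0,"ty": 0,"tz": -0.08,"rx": 0,"ry": 0,"rz": 0,"gripper": 1}
    - {"tx": 0,"ty": 0,"tz": -0.06,"rx": 0,"ry": 0,"rz": 0,"gripper": 1}
    - {"tx": 0,"ty": 0,"tz": -0.04,"rx": 0,"ry": 0,"rz": 0,"gripper": 1}
    - {"tx": 0,"ty": 0,"tz": 0,"rx": 0,"ry": 0,"rz": 0,"gripper": 1}
  grip_force: 60

```text
time_s: 5.55
ee_pos: [484.2, -270.6, 283.8]
ee_rot: [179.9, -0.3, -6.3]
force: [0.1, 0.3, -1.9]
gripper_width: 15.4
gripper_force: 60.0
```

Request:
send_rows:
  motion:
    - {"tx": 0,"ty": 0,"tz": 0,"rx": 0.0142,"ry": 0.222,"rz": -0.0803,"gripper": 1}
    - {"tx": 0,"ty": 0,"tz": 0,"rx": 0.0142,"ry": 0.222,"rz": -0.0803,"gripper": 1}
    - {"tx": 0,"ty": 0,"tz": 0,"rx": 0.0142,"ry": 0.222,"rz": -0.0803,"gripper": 1}
    - {"tx": 0.0027,"ty": -0.06,"tz": 0,"rx": 0,"ry": 0,"rz": 0,"gripper": 1}
    - {"tx": 0.0027,"ty": -0.085,"tz": 0,"rx": 0,"ry": 0,"rz": 0,"gripper": 1}
    - {"tx": 0.0027,"ty": -0.085,"tz": 0,"rx": 0,"ry": 0,"rz": 0,"gripper": 1}
    - {"tx": 0.0027,"ty": -0.085,"tz": 0,"rx": 0,"ry": 0,"rz": 0,"gripper": 1}
    - {"tx": 0.0027,"ty": -0.085,"tz": 0,"rx": 0,"ry": 0,"rz": 0,"gripper": 1}
    - {"tx": 0.0027,"ty": -0.085,"tz": 0,"rx": 0,"ry": 0,"rz": 0,"gripper": 1}
    - {"tx": 0.0027,"ty": -0.07,"tz": 0,"rx": 0,"ry": 0,"rz": 0,"gripper": 1}
    - {"tx": 0.0027,"ty": -0.04,"tz": 0,"rx": 0,"ry": 0,"rz": 0,"gripper": 1}
    - {"tx": 0,"ty": 0,"tz": 0,"rx": 0,"ry": 0,"rz": 0,"gripper": 1}

```text
time_s: 7.05
ee_pos: [487.7, 28.6, 283.9]
ee_rot: [180.0, -19.9, 1.1]
force: [0.8, 0.4, -1.4]
gripper_width: 15.8
gripper_force: 60.0
```

```bash
python3 - <<'E'
from h import *;import pickle
C={}
s=env.state();print(s["time_s"],s["ee_pos"].round(1),s["ee_rot"].round(2),s["force"].round(1))
for n in ["scene","side","wrist"]: C[n]=cam(n)
pickle.dump(C,open("c2.pkl","wb"))
def cr(n,x,y,w=120,h=90): return cv2.resize(C[n]["img"][y:y+h,x:x+w],(400,300),interpolation=cv2.INTER_CUBIC)
w=cv2.resize(C["wrist"]["img"][:200],(800,250))
save("pics/crop2.png",np.vstack([np.hstack([cr("side",330,70),cr("scene",305,175)]),w]))
E
```

```text
7.05 [487.7  28.6 283.9] [179.99 -19.87   1.14] [ 0.8  0.4 -1.4]
```

View pics/crop2.png

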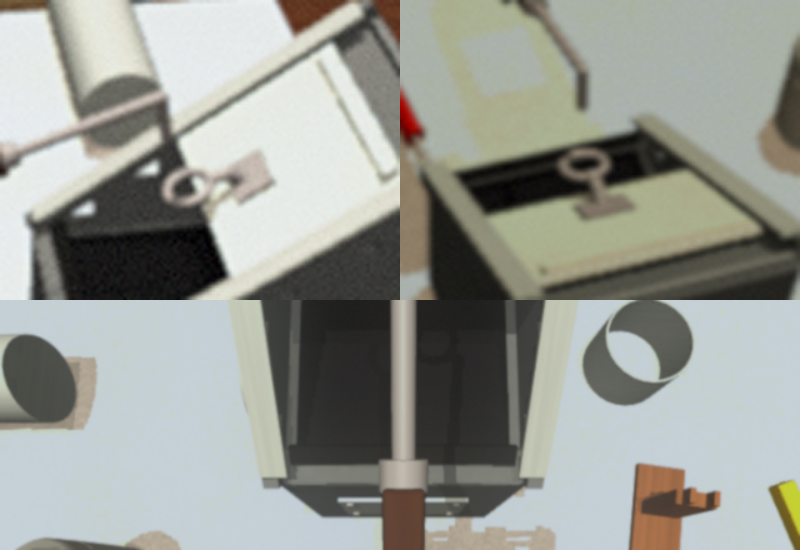

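The crops show the prong above and slightly short of the ring. In the side view the prong tip is at (380,113) and the ring at (386,126); in the scene view they are at (360,207) and (361,224). The wrist view shows both side rails, which gives the box yaw.

```bash
python3 - <<'E'
from h import *;import pickle
C=pickle.load(open("c2.pkl","rb"));S=C["scene"];D=C["side"];W=C["wrist"]
def t(n,a,b): p,r=tri([ray(D,*a),ray(S,*b)]);print(n,p.round(1),np.round(r,1));return p
t("ring",(385.8,126.1),(360.8,224.5));t("elbow",(379.5,99.1),(359.6,196.6));t("tip",(380.4,113.5),(359.9,207.1))
p,r=cur();q=r*R.from_euler('x',180,degrees=True)
h=p+q.apply([0,0,19])
for n,o in (("elbow",(172,0,0)),("hook",(169.5,0,-18)),("tip",(167,0,-38))):
    P=h+q.apply(o);print(n,P.round(1),"side",proj(D,P).round(1),"scene",proj(S,P).round(1))
# ring by colour/ellipse: inner hole and outer contour in both views
# box yaw: rails in wrist view; edges outer: left rail outer at rows, right rail
g=W["img"].astype(int)
for v in (20,50,80,110):
    row=g[v].sum(1);d=np.diff(row);i=[int(k) for k in np.argsort(-abs(d))[:14]];print(v,sorted((k,int(d[k])) for k in i))
E
```

```text
ring [671.2  31.7 277.6] [0.6 0.6]
elbow [646.1  29.5 360.5] [1.4 1.4]
tip [651.1  30.8 321.1] [3.8 3.8]
elbow [643.4  29.4 360.8] side [378.   98.6] scene [359.  196.2]
hook [647.2  29.4 343.1] side [378.9 104.9] scene [358.9 201.9]
tip [651.6  29.5 323.4] side [379.9 111.7] scene [358.9 208.1]
20 [(210, -118), (211, -112), (312, 117), (332, -105), (432, 122), (433, 98), (481, -105), (482, -120), (484, 90), (485, 145), (487, -149), (488, -90), (549, 104), (550, 123)]
50 [(0, -102), (1, -154), (214, -108), (215, -135), (312, 117), (427, 109), (428, 145), (465, -150), (491, 106), (492, 102), (526, -130), (527, -111), (548, 116), (549, 122)]
80 [(11, -102), (12, -89), (60, 77), (219, -143), (220, -127), (312, 114), (331, -88), (406, 85), (423, 129), (424, 111), (483, -78), (484, -77), (514, 78), (515, 89)]
110 [(223, -86), (224, -153), (225, -93), (312, 92), (313, 94), (330, -61), (331, -96), (332, -60), (406, 75), (407, 75), (415, -70), (418, 97), (419, 132), (420, 82)]
```

```bash
python3 - <<'E'
from h import *;import pickle
C=pickle.load(open("c2.pkl","rb"));W=C["wrist"]
for hz in (170,185):
  n=np.array([-np.tan(.611),0,1]);P0=np.array([577,0,hz]);A=[];B=[]
  for v,l,r in ((20,211,433),(50,215,428),(80,220,424),(110,224.3,419.3)):
    for L,u in ((A,l),(B,r)):
        o,d=ray(W,u+.5,v+.5);L.append(o+d*(n@(P0-o))/(n@d))
  A=np.array(A);B=np.array(B);f=lambda X:np.degrees(np.polyfit(X[:,0],X[:,1],1)[0])
  print(hz,f(A),f(B),A.round(1).tolist()[::3],B.round(1).tolist()[::3],(A[:,1]-B[:,1]).round(1),((A+B)/2)[:,1].round(1))
E
```

```text
170 1.0902590119201483 0.8745607076490745 [[661.6, 121.2, 229.3], [600.6, 120.2, 186.6]] [[663.8, -61.1, 230.8], [603.2, -61.8, 188.3]] [182.3 182.1 182.  182. ] [30.1 30.2 29.4 29.2]
185 1.0902590119201991 0.8745607076490604 [[654.7, 117.2, 239.4], [596.3, 116.3, 198.5]] [[656.8, -57.4, 240.9], [598.7, -58.1, 200.2]] [174.6 174.4 174.3 174.3] [29.9 30.  29.3 29.1]
```

Request:
send_rows:
  motion:
    - {"tx": 0,"ty": -0.0016,"tz": 0.02,"rx": 0,"ry": 0,"rz": 0,"gripper": 1}
    - {"tx": 0,"ty": 0,"tz": 0.025,"rx": 0,"ry": 0,"rz": 0,"gripper": 1}
    - {"tx": 0,"ty": 0,"tz": 0.025,"rx": 0,"ry": 0,"rz": 0,"gripper": 1}
    - {"tx": 0,"ty": 0,"tz": 0.01,"rx": 0,"ry": 0,"rz": 0,"gripper": 1}
    - {"tx": 0,"ty": 0,"tz": 0,"rx": 0,"ry": 0,"rz": 0,"gripper": 1}

```text
time_s: 7.82
ee_pos: [502.3, 28.4, 246.7]
ee_rot: [180.0, -19.9, 1.0]
force: [-1.1, 0.2, -1.5]
gripper_width: 15.6
gripper_force: 60.0
```

```bash
cat > v.py <<'E'
from h import *;import pickle,sys
C={}
s=env.state();print(s["time_s"],s["ee_pos"].round(1),s["ee_rot"].round(2),s["force"].round(1))
for n in ["scene","side"]: C[n]=cam(n)
pickle.dump(C,open("c3.pkl","wb"))
def cr(n,x,y,w=60,h=45): return cv2.resize(C[n]["img"][y:y+h,x:x+w],(400,300),interpolation=cv2.INTER_CUBIC)
a=[int(k) for k in sys.argv[2:]]
save(sys.argv[1],np.hstack([cr("side",*a[:2]),cr("scene",*a[2:4])]))
p,r=cur();q=r*R.from_euler('x',180,degrees=True);h=p+q.apply([0,0,19])
for n,o in (("hook",(169.5,0,-18)),("tip",(167,0,-38))):
    P=h+q.apply(o);print(n,P.round(1),"side",proj(C["side"],P).round(1),"scene",proj(C["scene"],P).round(1))
E
python3 v.py pics/crop3.png 356 90 330 190
```

```text
7.825 [502.3  28.4 246.7] [180.   -19.94   0.97] [-1.1  0.2 -1.5]
hook [661.5  31.2 306.6] side [383.1 116.7] scene [360.2 215. ]
tip [666.   31.3 287. ] side [384.  123.1] scene [360.2 221. ]
```

View pics/crop3.png

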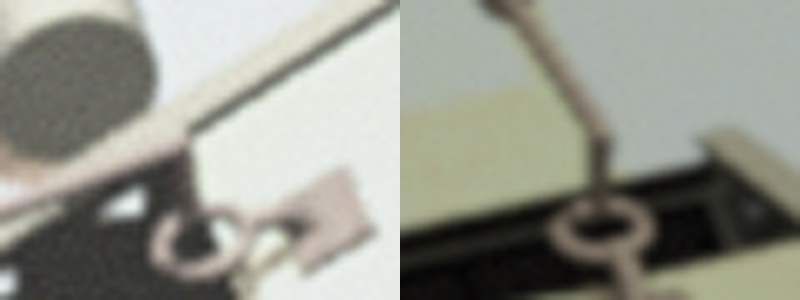

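The prong sits centred over the ring in both views: ring at side (386,126) and scene (360,224), tip just above it. I go on down.

Request:
send_rows:
  motion:
    - {"tx": 0,"ty": 0,"tz": 0.01,"rx": 0,"ry": 0,"rz": 0,"gripper": 1}
    - {"tx": 0,"ty": 0,"tz": 0.012,"rx": 0,"ry": 0,"rz": 0,"gripper": 1}
    - {"tx": 0,"ty": 0,"tz": 0.012,"rx": 0,"ry": 0,"rz": 0,"gripper": 1}
    - {"tx": 0,"ty": 0,"tz": 0.012,"rx": 0,"ry": 0,"rz": 0,"gripper": 1}
    - {"tx": 0,"ty": 0,"tz": 0.008,"rx": 0,"ry": 0,"rz": 0,"gripper": 1}
    - {"tx": 0,"ty": 0,"tz": 0,"rx": 0,"ry": 0,"rz": 0,"gripper": 1}

```text
time_s: 8.68
ee_pos: [511.5, 28.6, 221.5]
ee_rot: [180.0, -20.0, 1.0]
force: [0.3, -0.3, -1.8]
gripper_width: 15.6
gripper_force: 60.0
```

```bash
python3 v.py pics/crop4.png 356 90 330 190
```

```text
8.675 [511.5  28.6 221.5] [180.   -19.96   0.97] [ 0.3 -0.3 -1.8]
hook [670.6  31.4 281.1] side [385.6 124.9] scene [360.6 223.8]
tip [675.1  31.4 261.4] side [386.5 131. ] scene [360.5 229.6]
```

View pics/crop4.png

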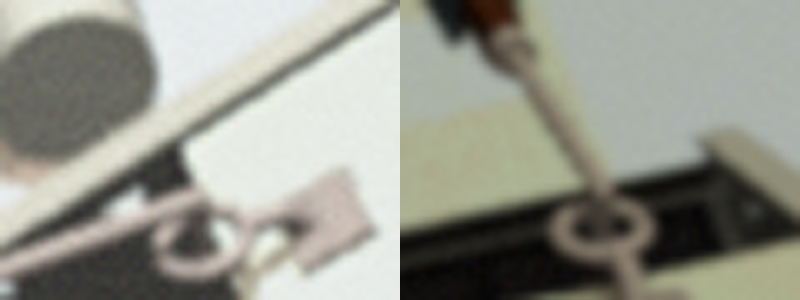

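The prong is through the ring in both views, side (386,127) and scene (360,223), with no contact force. Now the slow pull at about 3 cm/s.

Request:
send_rows:
  motion:
    - {"tx": -0.004,"ty": 0,"tz": 0.001,"rx": 0,"ry": 0,"rz": 0,"gripper": 1}
    - {"tx": -0.005,"ty": 0,"tz": 0.0013,"rx": 0,"ry": 0,"rz": 0,"gripper": 1}
    - {"tx": -0.005,"ty": 0,"tz": 0.0013,"rx": 0,"ry": 0,"rz": 0,"gripper": 1}
    - {"tx": -0.005,"ty": 0,"tz": 0.0013,"rx": 0,"ry": 0,"rz": 0,"gripper": 1}
    - {"tx": -0.006,"ty": 0,"tz": 0.0016,"rx": 0,"ry": 0,"rz": 0,"gripper": 1}
    - {"tx": -0.006,"ty": 0,"tz": 0.0016,"rx": 0,"ry": 0,"rz": 0,"gripper": 1}
    - {"tx": -0.006,"ty": 0,"tz": 0.0016,"rx": 0,"ry": 0,"rz": 0,"gripper": 1}
    - {"tx": -0.006,"ty": 0,"tz": 0.0016,"rx": 0,"ry": 0,"rz": 0,"gripper": 1}

```text
time_s: 9.78
ee_pos: [496.4, 28.4, 211.1]
ee_rot: [-180.0, -20.4, 1.0]
force: [7.9, 0.9, -3.2]
gripper_width: 15.4
gripper_force: 60.0
```

```bash
python3 v.py pics/crop5.png 340 100 330 190
```

```text
9.775 [496.4  28.4 211.1] [-179.99  -20.44    0.97] [ 7.9  0.9 -3.2]
hook [654.   31.1 270.3] side [378.6 128.9] scene [358.2 221.3]
tip [658.6  31.2 250.7] side [379.6 135. ] scene [358.2 227.1]
```

View pics/crop5.png

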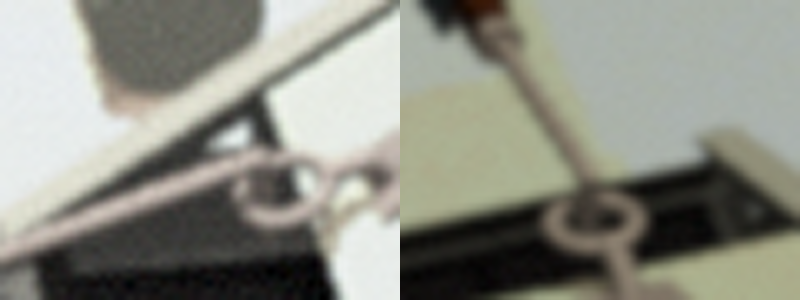

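The ring now moves with the prong: side ring at (382,128), scene ring at (359,222). The pull force is about 8 N. Continuing.

Request:
send_rows:
  motion:
    - {"tx": -0.0072,"ty": 0,"tz": 0.0019,"rx": 0,"ry": 0,"rz": 0,"gripper": 1}
    - {"tx": -0.0072,"ty": 0,"tz": 0.0019,"rx": 0,"ry": 0,"rz": 0,"gripper": 1}
    - {"tx": -0.0072,"ty": 0,"tz": 0.0019,"rx": 0,"ry": 0,"rz": 0,"gripper": 1}
    - {"tx": -0.0072,"ty": 0,"tz": 0.0019,"rx": 0,"ry": 0,"rz": 0,"gripper": 1}
    - {"tx": -0.0072,"ty": 0,"tz": 0.0019,"rx": 0,"ry": 0,"rz": 0,"gripper": 1}
    - {"tx": -0.0072,"ty": 0,"tz": 0.0019,"rx": 0,"ry": 0,"rz": 0,"gripper": 1}
    - {"tx": -0.0072,"ty": 0,"tz": 0.0019,"rx": 0,"ry": 0,"rz": 0,"gripper": 1}
    - {"tx": -0.0072,"ty": 0,"tz": 0.0019,"rx": 0,"ry": 0,"rz": 0,"gripper": 1}
    - {"tx": -0.0072,"ty": 0,"tz": 0.0019,"rx": 0,"ry": 0,"rz": 0,"gripper": 1}
    - {"tx": -0.0072,"ty": 0,"tz": 0.0019,"rx": 0,"ry": 0,"rz": 0,"gripper": 1}
    - {"tx": -0.0072,"ty": 0,"tz": 0.0019,"rx": 0,"ry": 0,"rz": 0,"gripper": 1}
    - {"tx": -0.0072,"ty": 0,"tz": 0.0019,"rx": 0,"ry": 0,"rz": 0,"gripper": 1}

```text
time_s: 11.38
ee_pos: [460.2, 27.8, 185.8]
ee_rot: [-180.0, -20.5, 1.0]
force: [11.4, 1.6, -3.6]
gripper_width: 15.6
gripper_force: 60.0
```

```bash
python3 v.py pics/crop6.png 320 110 325 180
```

```text
11.375 [460.2  27.8 185.8] [-180.    -20.49    0.97] [11.4  1.6 -3.6]
hook [617.5  30.5 244.9] side [363.3 138.2] scene [353.1 216.6]
tip [622.2  30.5 225.3] side [364.6 144. ] scene [353.1 222.2]
```

Request:
send_rows:
  motion:
    - {"tx": -0.0072,"ty": 0,"tz": 0.0019,"rx": 0,"ry": 0,"rz": 0,"gripper": 1}
    - {"tx": -0.0072,"ty": 0,"tz": 0.0019,"rx": 0,"ry": 0,"rz": 0,"gripper": 1}
    - {"tx": -0.0072,"ty": 0,"tz": 0.0019,"rx": 0,"ry": 0,"rz": 0,"gripper": 1}
    - {"tx": -0.0072,"ty": 0,"tz": 0.0019,"rx": 0,"ry": 0,"rz": 0,"gripper": 1}
    - {"tx": -0.0072,"ty": 0,"tz": 0.0019,"rx": 0,"ry": 0,"rz": 0,"gripper": 1}
    - {"tx": -0.0072,"ty": 0,"tz": 0.0019,"rx": 0,"ry": 0,"rz": 0,"gripper": 1}
    - {"tx": -0.0072,"ty": 0,"tz": 0.0019,"rx": 0,"ry": 0,"rz": 0,"gripper": 1}
    - {"tx": -0.003,"ty": 0,"tz": 0.0008,"rx": 0,"ry": 0,"rz": 0,"gripper": 1}

```text
time_s: 12.48
ee_pos: [436.8, 27.4, 169.6]
ee_rot: [-180.0, -20.4, 1.0]
force: [7.7, 0.1, -2.9]
gripper_width: 15.4
gripper_force: 60.0
```

```bash
python3 - <<'E'
from h import *;import pickle
c=cam("side");pickle.dump(c,open("c7.pkl","wb"));g=c["img"].astype(int)
s=env.state();print(s["ee_pos"].round(1),s["force"].round(1))
# white hatch edge along the slope mid-line (y=0, offset from ring stalk), heights on the face plane
p,r=cur();q=r*R.from_euler('x',180,degrees=True);hk=p+q.apply([169.5,0,1])
d=np.array([-.819,0,-.574]);nrm=np.array([-.574,0,.819])
base=hk+d*0-nrm*23;base[1]=-25
for k in range(-40,100,5):
    P=base+d*k;u,v=proj(c,P).round().astype(int);print(k,P.round()[[0,2]],g[v,u].tolist(),end=' | ')
E
```

```text
[436.4  27.4 169.4] [ 7.  -0.1 -3. ]
-40 [641. 233.] [232, 237, 233] | -35 [637. 230.] [232, 238, 234] | -30 [633. 228.] [233, 237, 234] | -25 [629. 225.] [233, 238, 234] | -20 [625. 222.] [234, 238, 236] | -15 [620. 219.] [236, 240, 236] | -10 [616. 216.] [90, 92, 94] | -5 [612. 213.] [11, 13, 15] | 0 [608. 210.] [20, 20, 22] | 5 [604. 207.] [26, 28, 26] | 10 [600. 205.] [18, 17, 18] | 15 [596. 202.] [18, 20, 19] | 20 [592. 199.] [30, 31, 31] | 25 [588. 196.] [29, 27, 24] | 30 [584. 193.] [47, 47, 43] | 35 [579. 190.] [126, 126, 120] | 40 [575. 187.] [136, 138, 132] | 45 [571. 185.] [123, 125, 119] | 50 [567. 182.] [56, 57, 56] | 55 [563. 179.] [125, 128, 117] | 60 [559. 176.] [187, 192, 178] | 65 [555. 173.] [84, 84, 75] | 70 [551. 170.] [127, 127, 120] | 75 [547. 167.] [177, 180, 184] | 80 [543. 164.] [234, 237, 242] | 85 [539. 162.] [234, 238, 243] | 90 [534. 159.] [231, 237, 241] | 95 [530. 156.] [234, 238, 241] |
```

Request:
send_rows:
  motion:
    - {"tx": -0.005,"ty": 0,"tz": 0.0013,"rx": 0,"ry": 0,"rz": 0,"gripper": 1}
    - {"tx": -0.006,"ty": 0,"tz": 0.0016,"rx": 0,"ry": 0,"rz": 0,"gripper": 1}
    - {"tx": -0.006,"ty": 0,"tz": 0.0016,"rx": 0,"ry": 0,"rz": 0,"gripper": 1}
    - {"tx": -0.006,"ty": 0,"tz": 0.0016,"rx": 0,"ry": 0,"rz": 0,"gripper": 1}
    - {"tx": -0.003,"ty": 0,"tz": 0.0008,"rx": 0,"ry": 0,"rz": 0,"gripper": 1}

```text
time_s: 13.15
ee_pos: [425.7, 27.2, 161.9]
ee_rot: [-180.0, -20.4, 1.0]
force: [8.0, -0.9, -3.6]
gripper_width: 15.8
gripper_force: 60.0
```

```bash
cat > e.py <<'E'
from h import *
c=cam("side");g=c["img"].astype(int)
s=env.state();print(s["time_s"],s["ee_pos"].round(1),s["ee_rot"].round(1),s["force"].round(1))
p,r=cur();q=r*R.from_euler('x',180,degrees=True);hk=p+q.apply([169.5,0,1])
d=np.array([-.819,0,-.574]);nrm=np.array([-.574,0,.819])
base=hk-nrm*23;base[1]=-25
for k in range(-20,64,4):
    P=base+d*k;u,v=proj(c,P).round().astype(int);print(k,int(P[0]),g[v,u,1],end=' | ')
E
python3 e.py
```

```text
13.2 [425.3  27.2 161.7] [-180.   -20.3    1. ] [ 6.5 -0.  -3.8]
-20 613 237 | -16 610 238 | -12 606 164 | -8 603 47 | -4 600 13 | 0 597 18 | 4 593 25 | 8 590 28 | 12 587 27 | 16 583 41 | 20 580 128 | 24 577 139 | 28 574 132 | 32 570 94 | 36 567 59 | 40 564 61 | 44 561 190 | 48 557 153 | 52 554 88 | 56 551 97 | 60 547 182 |
```

Request:
send_rows:
  motion:
    - {"tx": -0.004,"ty": 0,"tz": 0.001,"rx": 0,"ry": 0,"rz": 0,"gripper": 1}
    - {"tx": -0.005,"ty": 0,"tz": 0.0013,"rx": 0,"ry": 0,"rz": 0,"gripper": 1}
    - {"tx": -0.005,"ty": 0,"tz": 0.0013,"rx": 0,"ry": 0,"rz": 0,"gripper": 1}
    - {"tx": -0.004,"ty": 0,"tz": 0.001,"rx": 0,"ry": 0,"rz": 0,"gripper": 1}
    - {"tx": -0.003,"ty": 0,"tz": 0.0008,"rx": 0,"ry": 0,"rz": 0,"gripper": 1}
    - {"tx": -0.002,"ty": 0,"tz": 0.0005,"rx": 0,"ry": 0,"rz": 0,"gripper": 1}

```text
time_s: 13.95
ee_pos: [415.6, 27.1, 155.0]
ee_rot: [-180.0, -20.3, 1.0]
force: [7.0, -0.2, -3.4]
gripper_width: 15.8
gripper_force: 60.0
```

```bash
python3 e.py
```

```text
14.0 [415.3  27.1 154.8] [-180.   -20.3    1. ] [ 6.4 -0.1 -3.2]
-20 603 238 | -16 600 240 | -12 596 198 | -8 593 73 | -4 590 23 | 0 587 33 | 4 583 51 | 8 580 132 | 12 577 133 | 16 573 135 | 20 570 95 | 24 567 51 | 28 564 64 | 32 560 178 | 36 557 142 | 40 554 85 | 44 551 103 | 48 547 180 | 52 544 231 | 56 541 240 | 60 537 239 |
```

Request:
send_rows:
  motion:
    - {"tx": -0.0025,"ty": 0,"tz": 0.0007,"rx": 0,"ry": 0,"rz": 0,"gripper": 1}
    - {"tx": -0.0025,"ty": 0,"tz": 0.0007,"rx": 0,"ry": 0,"rz": 0,"gripper": 1}
    - {"tx": -0.0025,"ty": 0,"tz": 0.0007,"rx": 0,"ry": 0,"rz": 0,"gripper": 1}
    - {"tx": -0.0025,"ty": 0,"tz": 0.0007,"rx": 0,"ry": 0,"rz": 0,"gripper": 1}
    - {"tx": -0.0025,"ty": 0,"tz": 0.0007,"rx": 0,"ry": 0,"rz": 0,"gripper": 1}
    - {"tx": -0.0025,"ty": 0,"tz": 0.0007,"rx": 0,"ry": 0,"rz": 0,"gripper": 1}

```text
time_s: 14.75
ee_pos: [411.4, 27.0, 151.7]
ee_rot: [-180.0, -20.6, 1.0]
force: [12.6, -0.1, -3.5]
gripper_width: 15.9
gripper_force: 60.0
```

```bash
python3 e.py
```

```text
14.8 [411.4  27.  151.7] [-180.   -20.6    1. ] [11.4  0.1 -4.3]
-20 599 239 | -16 596 237 | -12 592 163 | -8 589 48 | -4 586 19 | 0 582 84 | 4 579 124 | 8 576 141 | 12 573 125 | 16 569 95 | 20 566 55 | 24 563 119 | 28 559 174 | 32 556 136 | 36 553 82 | 40 550 126 | 44 546 181 | 48 543 233 | 52 540 238 | 56 537 237 | 60 533 238 |
```

Request:
send_rows:
  motion:
    - {"tx": -0.0025,"ty": 0,"tz": 0.0008,"rx": 0,"ry": 0,"rz": 0,"gripper": 1}
    - {"tx": -0.002,"ty": 0,"tz": 0.0008,"rx": 0,"ry": 0,"rz": 0,"gripper": 1}
    - {"tx": 0,"ty": 0,"tz": 0,"rx": 0,"ry": 0,"rz": 0,"gripper": 1}

```text
time_s: 15.18
ee_pos: [411.5, 27.0, 151.3]
ee_rot: [-180.0, -20.9, 1.0]
force: [15.5, 0.6, -3.4]
gripper_width: 15.7
gripper_force: 60.0
```

```bash
python3 e.py
```

```text
15.225 [411.5  27.1 151.3] [-180.   -20.8    1. ] [15.4  0.6 -3.9]
-20 599 237 | -16 595 238 | -12 592 172 | -8 589 42 | -4 586 21 | 0 582 88 | 4 579 129 | 8 576 138 | 12 572 126 | 16 569 91 | 20 566 47 | 24 563 126 | 28 559 175 | 32 556 137 | 36 553 83 | 40 549 126 | 44 546 187 | 48 543 232 | 52 540 238 | 56 536 237 | 60 533 237 |
```

The hatch is at its stop: force rises without motion. Now I raise the pull to about 15 N along the slope and hold it.

Request:
send_rows:
  motion:
    - {"tx": -0.002,"ty": 0,"tz": 0.001,"rx": 0,"ry": 0,"rz": 0,"gripper": 1}
    - {"tx": -0.0016,"ty": 0,"tz": 0.001,"rx": 0,"ry": 0,"rz": 0,"gripper": 1}
    - {"tx": 0,"ty": 0,"tz": 0,"rx": 0,"ry": 0,"rz": 0,"gripper": 1}
    - {"tx": 0,"ty": 0,"tz": 0,"rx": 0,"ry": 0,"rz": 0,"gripper": 1}
    - {"tx": 0,"ty": 0,"tz": 0,"rx": 0,"ry": 0,"rz": 0,"gripper": 1}
    - {"tx": 0,"ty": 0,"tz": 0,"rx": 0,"ry": 0,"rz": 0,"gripper": 1}

```text
time_s: 15.98
ee_pos: [411.7, 27.1, 150.7]
ee_rot: [-180.0, -21.1, 1.0]
force: [17.3, -0.7, -2.8]
gripper_width: 15.7
gripper_force: 60.0
```

Request:
send_rows:
  motion:
    - {"tx": -0.001,"ty": 0,"tz": 0.0005,"rx": 0,"ry": 0,"rz": 0,"gripper": 1}
    - {"tx": 0,"ty": 0,"tz": 0,"rx": 0,"ry": 0,"rz": 0,"gripper": 1}
    - {"tx": 0,"ty": 0,"tz": 0,"rx": 0,"ry": 0,"rz": 0,"gripper": 1}
    - {"tx": 0,"ty": 0,"tz": 0,"rx": 0,"ry": 0,"rz": 0,"gripper": 1}
    - {"tx": 0,"ty": 0,"tz": 0,"rx": 0,"ry": 0,"rz": 0,"gripper": 1}
    - {"tx": 0,"ty": 0,"tz": 0,"rx": 0,"ry": 0,"rz": 0,"gripper": 1}
    - {"tx": 0,"ty": 0,"tz": 0,"rx": 0,"ry": 0,"rz": 0,"gripper": 1}
    - {"tx": 0,"ty": 0,"tz": 0,"rx": 0,"ry": 0,"rz": 0,"gripper": 1}
    - {"tx": 0,"ty": 0,"tz": 0,"rx": 0,"ry": 0,"rz": 0,"gripper": 1}
    - {"tx": 0,"ty": 0,"tz": 0,"rx": 0,"ry": 0,"rz": 0,"gripper": 1}

```text
time_s: 17.23
ee_pos: [411.7, 27.1, 150.6]
ee_rot: [-180.0, -21.1, 1.0]
force: [17.0, 0.1, -2.2]
gripper_width: 15.7
gripper_force: 60.0
```

Request:
send_rows:
  motion:
    - {"tx": 0.003,"ty": 0,"tz": -0.001,"rx": 0,"ry": 0,"rz": 0,"gripper": 1}
    - {"tx": 0.004,"ty": 0,"tz": -0.0015,"rx": 0,"ry": 0,"rz": 0,"gripper": 1}
    - {"tx": 0.004,"ty": 0,"tz": -0.0015,"rx": 0,"ry": 0,"rz": 0,"gripper": 1}
    - {"tx": 0.004,"ty": 0,"tz": -0.001,"rx": 0,"ry": 0,"rz": 0,"gripper": 1}
    - {"tx": 0,"ty": 0,"tz": 0,"rx": 0,"ry": 0,"rz": 0,"gripper": 1}

```text
time_s: 17.85
ee_pos: [411.4, 27.0, 151.9]
ee_rot: [-180.0, -20.3, 1.0]
force: [5.6, -0.7, -0.6]
gripper_width: 15.6
gripper_force: 60.0
```

```bash
python3 e.py
```

```text
17.9 [411.4  27.  151.9] [-180.   -20.3    1. ] [ 5.6 -1.1 -0.5]
-20 599 238 | -16 596 239 | -12 593 170 | -8 589 49 | -4 586 17 | 0 583 94 | 4 579 130 | 8 576 138 | 12 573 119 | 16 570 82 | 20 566 60 | 24 563 64 | 28 560 173 | 32 557 124 | 36 553 85 | 40 550 126 | 44 547 188 | 48 543 231 | 52 540 236 | 56 537 236 | 60 534 237 |
```

Request:
send_rows:
  motion:
    - {"tx": 0.004,"ty": 0,"tz": 0,"rx": 0,"ry": 0,"rz": 0,"gripper": 1}
    - {"tx": 0.006,"ty": 0,"tz": 0,"rx": 0,"ry": 0,"rz": 0,"gripper": 1}
    - {"tx": 0.006,"ty": 0,"tz": 0,"rx": 0,"ry": 0,"rz": 0,"gripper": 1}
    - {"tx": 0.005,"ty": 0,"tz": 0,"rx": 0,"ry": 0,"rz": 0,"gripper": 1}
    - {"tx": 0,"ty": 0,"tz": 0,"rx": 0,"ry": 0,"rz": 0,"gripper": 1}

```text
time_s: 18.52
ee_pos: [419.2, 27.1, 154.0]
ee_rot: [180.0, -20.0, 1.0]
force: [1.0, 0.3, -2.5]
gripper_width: 15.5
gripper_force: 60.0
```

```bash
python3 e.py
```

```text
18.575 [419.   27.1 153.9] [180. -20.   1.] [-0.8  0.3 -2.3]
-20 607 237 | -16 604 236 | -12 601 237 | -8 597 238 | -4 594 222 | 0 591 122 | 4 587 24 | 8 584 57 | 12 581 117 | 16 578 133 | 20 574 135 | 24 571 113 | 28 568 41 | 32 564 67 | 36 561 137 | 40 558 121 | 44 555 82 | 48 551 123 | 52 548 135 | 56 545 233 | 60 542 238 |
```

Request:
send_rows:
  motion:
    - {"tx": 0,"ty": 0,"tz": -0.01,"rx": 0,"ry": 0,"rz": 0,"gripper": 1}
    - {"tx": 0,"ty": 0,"tz": -0.015,"rx": 0,"ry": 0,"rz": 0,"gripper": 1}
    - {"tx": 0,"ty": 0,"tz": -0.015,"rx": 0,"ry": 0,"rz": 0,"gripper": 1}
    - {"tx": 0,"ty": 0,"tz": -0.015,"rx": 0,"ry": 0,"rz": 0,"gripper": 1}
    - {"tx": 0,"ty": 0,"tz": -0.015,"rx": 0,"ry": 0,"rz": 0,"gripper": 1}
    - {"tx": 0,"ty": 0,"tz": -0.03,"rx": 0,"ry": 0,"rz": 0,"gripper": 1}
    - {"tx": 0,"ty": 0,"tz": -0.05,"rx": 0,"ry": 0,"rz": 0,"gripper": 1}
    - {"tx": 0,"ty": 0,"tz": -0.06,"rx": 0,"ry": 0,"rz": 0,"gripper": 1}
    - {"tx": 0,"ty": 0,"tz": -0.03,"rx": 0,"ry": 0,"rz": 0,"gripper": 1}
    - {"tx": 0,"ty": 0,"tz": 0,"rx": 0,"ry": 0,"rz": 0,"gripper": 1}

```text
time_s: 19.82
ee_pos: [378.6, 26.4, 268.3]
ee_rot: [-180.0, -20.2, 1.0]
force: [0.2, 0.9, -2.4]
gripper_width: 15.9
gripper_force: 60.0
```

```bash
python3 - <<'E'
from h import *;import pickle
s=env.state();g=np.load("grasp.npy");print(s["ee_pos"],s["ee_rot"],s["force"])
C={n:cam(n) for n in ("scene","side")};pickle.dump(C,open("c8.pkl","wb"))
def cr(n,x,y,w=120,h=90): return cv2.resize(C[n]["img"][y:y+h,x:x+w],(400,300),interpolation=cv2.INTER_CUBIC)
im=np.hstack([cr("side",310,70),cr("scene",300,165)]);save("pics/crop8.png",im)
plan(g[:3]+[0,0,150],R.from_euler('xyz',g[3:],degrees=True))
E
```

```text
[378.57516146  26.418593   268.34410033] [-179.99652996  -20.19760216    0.9752233 ] [ 0.22737712  0.92128669 -2.37515532]
turn [-0.0423 -0.6647  0.2411] shift [0.2755 0.5661 0.1204] dist 320.5 deg 21.2
```

View pics/crop8.png

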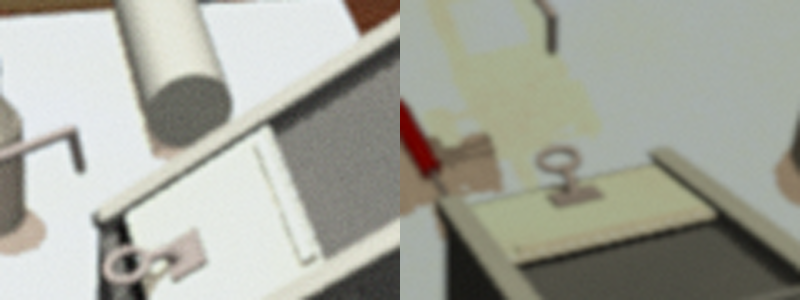

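The hatch is shut, ring at side (348,149), and the hook is clear above the box at side (333,115). Now I check whether the pole slipped in the grip, then take it back.

```bash
python3 - <<'E'
from h import *;import pickle
C=pickle.load(open("c8.pkl","rb"));D,S=C["side"],C["scene"]
p,r=cur();q=r*R.from_euler('x',180,degrees=True);h=p+q.apply([0,0,19])
for n,o,a,b in (("elbow",(172,0,0),(333.1,109),(345.6,167.4)),("tip",(167,0,-38),(334,121),(345.6,180))):
    P=h+q.apply(o);t,e=tri([ray(D,*a),ray(S,*b)]);print(n,P.round(1),proj(D,P).round(1),proj(S,P).round(1),"seen",t.round(1),np.round(e,1),"in pole frame",(q.inv().apply(t-h)).round(1))
E
```

```text
elbow [533.  29. 343.] [330.4 108.8] [345.4 169.9] seen [535.9  26.1 349.4] [5.2 5.2] in pole frame [176.8  -2.9   5. ]
tip [541.3  29.1 305.6] [333.7 121.5] [345.6 181.6] seen [540.9  28.3 309.4] [1.7 1.7] in pole frame [167.9  -0.8 -34.3]
```

Request:
send_rows:
  motion:
    - {"tx": 0,"ty": 0,"tz": 0,"rx": -0.0141,"ry": -0.2216,"rz": 0.0804,"gripper": 1}
    - {"tx": 0,"ty": 0,"tz": 0,"rx": -0.0141,"ry": -0.2216,"rz": 0.0804,"gripper": 1}
    - {"tx": 0,"ty": 0,"tz": 0,"rx": -0.0141,"ry": -0.2216,"rz": 0.0804,"gripper": 1}
    - {"tx": 0,"ty": 0.06,"tz": 0,"rx": 0,"ry": 0,"rz": 0,"gripper": 1}
    - {"tx": 0,"ty": 0.09,"tz": 0,"rx": 0,"ry": 0,"rz": 0,"gripper": 1}
    - {"tx": 0,"ty": 0.09,"tz": 0,"rx": 0,"ry": 0,"rz": 0,"gripper": 1}
    - {"tx": 0.045,"ty": 0.09,"tz": 0,"rx": 0,"ry": 0,"rz": 0,"gripper": 1}
    - {"tx": 0.07,"ty": 0.09,"tz": 0,"rx": 0,"ry": 0,"rz": 0,"gripper": 1}
    - {"tx": 0.08,"ty": 0.08,"tz": 0,"rx": 0,"ry": 0,"rz": 0,"gripper": 1}
    - {"tx": 0.05,"ty": 0.05,"tz": 0.02,"rx": 0,"ry": 0,"rz": 0,"gripper": 1}
    - {"tx": 0.03,"ty": 0.016,"tz": 0.03,"rx": 0,"ry": 0,"rz": 0,"gripper": 1}
    - {"tx": 0,"ty": 0,"tz": 0,"rx": 0,"ry": 0,"rz": 0,"gripper": 1}

```text
time_s: 21.42
ee_pos: [483.0, -269.2, 239.1]
ee_rot: [-179.8, 0.3, -6.3]
force: [0.1, 1.2, -1.8]
gripper_width: 16.1
gripper_force: 60.0
```

```bash
cat > m.py <<'E'
from h import *;import pickle
def meas(c,p,r):
    q=r*R.from_euler('x',180,degrees=True);h=p+q.apply([0,0,19]);out=[]
    for x in (-50,-40,-30,25,35,45,70,80,90,115,125,135,145,155,165):
        u,v=proj(c,h+q.apply([x,0,0]));up=proj(c,h+q.apply([x,0,10]));s=abs(v-up[1])/10
        ui=int(round(u));v0=int(v);col=cv2.GaussianBlur(c["img"],(3,1),0)[v0-12:v0+13,ui].astype(int).sum(1)
        out.append((x,round(float(v),1),v0-12,col.tolist()))
    return out,s
E
python3 - <<'E'
from m import *
g=np.load("grasp.npy");c=pickle.load(open("cg.pkl","rb"))
n=cam("side");pickle.dump(n,open("c9.pkl","wb"))
for cc,p,r in ((c,g[:3],R.from_euler('xyz',g[3:],degrees=True)),(n,*cur())):
    o,s=meas(cc,p,r);print("px/mm",s)
    for a in o: print(*a[:3],*a[3])
E
```

```text
px/mm 0.21858558090714836
-50 283.5 271 516 536 575 570 573 559 516 396 214 112 101 94 97 95 88 90 116 184 256 239 196 183 190 195 208
-40 283.5 271 274 278 283 291 258 188 125 119 153 155 137 97 100 87 73 87 83 95 103 102 91 99 106 92 97
-30 283.5 271 70 72 68 75 75 83 87 108 147 136 129 126 115 118 91 80 85 77 82 89 98 114 129 98 95
25 283.5 271 61 66 63 65 71 64 75 77 73 96 80 99 88 92 90 80 93 90 84 91 80 91 76 86 109
35 283.4 271 79 80 78 81 82 83 101 143 193 186 169 153 133 133 113 86 89 88 82 88 100 116 123 111 107
45 283.4 271 712 715 717 721 724 721 683 476 213 98 92 109 118 100 77 70 78 113 144 166 177 163 160 159 157
70 283.4 271 732 729 723 725 723 727 727 733 733 728 705 615 507 460 489 544 475 397 397 407 404 380 354 343 302
80 283.4 271 730 733 730 729 732 731 732 732 734 732 718 690 657 553 516 547 477 401 394 409 404 391 364 346 345
90 283.4 271 732 729 730 732 730 723 709 696 684 677 682 680 661 575 443 368 302 242 235 251 266 253 229 241 244
115 283.4 271 728 731 729 732 728 710 694 694 698 702 692 680 660 582 477 483 430 341 307 325 355 349 273 206 190
125 283.3 2
[... 1531 characters left out ...]
 720 729 731 732
115 235.9 223 188 206 262 420 553 595 588 601 600 595 597 616 641 662 609 487 457 549 581 603 664 717 732 729 728
125 235.9 223 185 223 358 529 594 601 590 592 597 589 595 605 640 661 605 495 466 544 577 593 651 715 733 730 729
135 235.9 223 200 275 435 566 599 599 602 601 591 591 593 608 643 664 607 496 463 549 586 593 642 705 728 730 730
145 235.9 223 227 385 547 610 609 603 598 591 583 592 593 611 640 659 609 491 472 549 598 598 626 688 722 727 727
155 235.9 223 291 448 564 599 603 593 586 591 589 596 594 600 633 655 614 490 477 565 599 601 633 684 721 719 716
165 235.9 223 398 538 597 597 591 593 595 600 598 597 593 603 641 662 609 486 380 355 324 288 262 268 302 356 462
```

```bash
python3 - <<'E'
from h import *
g=np.load("grasp.npy");plan(g[:3]+[0,0,.5],R.from_euler('xyz',g[3:],degrees=True))
import pickle
# rod end column in side: prong right edge, now vs at grasp (row ~ prong middle)
for f,P in (("cg.pkl",(g[:3],R.from_euler('xyz',g[3:],degrees=True))),("c9.pkl",cur())):
    c=pickle.load(open(f,"rb"));q=P[1]*R.from_euler('x',180,degrees=True);h=P[0]+q.apply([0,0,19])
    for o in ((168.5,0,-25),):
        u,v=proj(c,h+q.apply(o));print(f,u.round(1),c["img"][int(round(v)),int(u)-8:int(u)+12].astype(int).sum(1), "px/mm",(proj(c,h+q.apply([178,0,-25]))[0]-u)/10)
E
```

```text
turn [-0.0042  0.0059  0.0009] shift [0.0018 0.0024 0.3673] dist 183.7 deg 0.2
cg.pkl 396.2 [400 567 713 730 734 710 556 340 270 364 555 710 734 731 730 730 729 728
 727 728] px/mm 0.40535475748691285
c9.pkl 407.8 [647 667 666 658 635 601 534 423 285 247 268 328 469 615 668 666 622 601
 606 624] px/mm 0.47537427889760125
```

No slip in pitch and about 1 mm along the pole. Lowering it into the rest at the pose where I gripped it.

Request:
send_rows:
  motion:
    - {"tx": 0,"ty": 0.0024,"tz": 0.04,"rx": -0.004,"ry": 0.006,"rz": 0,"gripper": 1}
    - {"tx": 0,"ty": 0,"tz": 0.08,"rx": 0,"ry": 0,"rz": 0,"gripper": 1}
    - {"tx": 0,"ty": 0,"tz": 0.08,"rx": 0,"ry": 0,"rz": 0,"gripper": 1}
    - {"tx": 0,"ty": 0,"tz": 0.06,"rx": 0,"ry": 0,"rz": 0,"gripper": 1}
    - {"tx": 0,"ty": 0,"tz": 0.04,"rx": 0,"ry": 0,"rz": 0,"gripper": 1}
    - {"tx": 0,"ty": 0,"tz": 0.02,"rx": 0,"ry": 0,"rz": 0,"gripper": 1}
    - {"tx": 0,"ty": 0,"tz": 0,"rx": 0,"ry": 0,"rz": 0,"gripper": 1}
    - {"tx": 0,"ty": 0,"tz": 0,"rx": 0,"ry": 0,"rz": 0,"gripper": 1}

```text
time_s: 22.48
ee_pos: [484.7, -271.7, 83.2]
ee_rot: [179.8, -0.3, -6.3]
force: [-0.1, 0.5, -1.9]
gripper_width: 15.7
gripper_force: 60.0
```

```bash
python3 - <<'E'
from h import *
g=np.load("grasp.npy");plan(g[:3],R.from_euler('xyz',g[3:],degrees=True));s=env.state();print(s["ee_pos"],s["force"])
E
```

```text
turn [ 0.0055 -0.0113  0.0004] shift [-0.0026 -0.0029  0.0539] dist 27.0 deg 0.4
[ 484.68135995 -271.73731144   83.21444783] [-0.09522646  0.46903042 -1.88248867]
```

Request:
send_rows:
  motion:
    - {"tx": -0.002,"ty": -0.0024,"tz": 0,"rx": 0.004,"ry": -0.009,"rz": 0,"gripper": 1}
    - {"tx": 0,"ty": 0,"tz": 0.015,"rx": 0,"ry": 0,"rz": 0,"gripper": 1}
    - {"tx": 0,"ty": 0,"tz": 0.015,"rx": 0,"ry": 0,"rz": 0,"gripper": 1}
    - {"tx": 0,"ty": 0,"tz": 0.01,"rx": 0,"ry": 0,"rz": 0,"gripper": 1}
    - {"tx": 0,"ty": 0,"tz": 0.007,"rx": 0,"ry": 0,"rz": 0,"gripper": 1}
    - {"tx": 0,"ty": 0,"tz": 0.004,"rx": 0,"ry": 0,"rz": 0,"gripper": 1}
    - {"tx": 0,"ty": 0,"tz": 0,"rx": 0,"ry": 0,"rz": 0,"gripper": 1}
    - {"tx": 0,"ty": 0,"tz": 0,"rx": 0,"ry": 0,"rz": 0,"gripper": 1}

```text
time_s: 23.48
ee_pos: [483.3, -270.3, 56.6]
ee_rot: [180.0, 0.0, -6.3]
force: [0.3, -0.4, -1.4]
gripper_width: 15.6
gripper_force: 60.0
```

```bash
python3 - <<'E'
from h import *
import pickle
g=np.load("grasp.npy");plan(g[:3],R.from_euler('xyz',g[3:],degrees=True));s=env.state();print(s["ee_pos"],s["force"])
a=pickle.load(open("cg.pkl","rb"))["img"].astype(int);c=cam("side");b=c["img"].astype(int)
# compare rest region with the picture at grasp
d=np.abs(a-b).sum(2)[250:320,285:415];print(d.mean(),(d>90).sum(),np.argwhere(d>90)[:20].tolist())
E
```

```text
turn [-0.      0.0011 -0.0002] shift [ 0.0005 -0.0004  0.0006] dist 0.5 deg 0.0
[ 483.26785173 -270.34711961   56.57287487] [ 0.25811849 -0.36143669 -1.40948963]
7.743736263736264 5 [[17, 54], [17, 55], [18, 55], [28, 58], [28, 59]]
```

The side picture matches the one taken at the grasp almost pixel for pixel. Releasing.

Request:
send_rows:
  motion:
    - {"tx": 0,"ty": 0,"tz": 0.001,"rx": 0,"ry": 0,"rz": 0,"gripper": 1}
    - {"tx": 0,"ty": 0,"tz": 0,"rx": 0,"ry": 0,"rz": 0,"gripper": 0.4}
    - {"tx": 0,"ty": 0,"tz": 0,"rx": 0,"ry": 0,"rz": 0,"gripper": 0}
    - {"tx": 0,"ty": 0,"tz": 0,"rx": 0,"ry": 0,"rz": 0,"gripper": -0.5}
    - {"tx": 0,"ty": 0,"tz": 0,"rx": 0,"ry": 0,"rz": 0,"gripper": -0.8}
    - {"tx": 0,"ty": 0,"tz": 0,"rx": 0,"ry": 0,"rz": 0,"gripper": -0.8}
    - {"tx": 0,"ty": 0,"tz": 0,"rx": 0,"ry": 0,"rz": 0,"gripper": -0.8}
    - {"tx": 0,"ty": 0,"tz": 0,"rx": 0,"ry": 0,"rz": 0,"gripper": -0.8}

```text
time_s: 24.52
ee_pos: [483.2, -270.3, 56.0]
ee_rot: [-180.0, 0.1, -6.3]
force: [-0.1, -0.0, 0.6]
gripper_width: 80.7
gripper_force: 0.0
```

Request:
send_rows:
  motion:
    - {"tx": 0,"ty": 0,"tz": -0.03,"rx": 0,"ry": 0,"rz": 0,"gripper": -0.8}
    - {"tx": 0,"ty": 0,"tz": -0.06,"rx": 0,"ry": 0,"rz": 0,"gripper": -0.8}
    - {"tx": 0,"ty": 0,"tz": -0.08,"rx": 0,"ry": 0,"rz": 0,"gripper": -0.8}
    - {"tx": 0,"ty": 0,"tz": -0.08,"rx": 0,"ry": 0,"rz": 0,"gripper": -0.8}
    - {"tx": -0.04,"ty": 0,"tz": -0.08,"rx": 0,"ry": 0,"rz": 0,"gripper": -0.8}
    - {"tx": -0.08,"ty": 0,"tz": -0.04,"rx": 0,"ry": 0,"rz": 0,"gripper": -0.8}
    - {"tx": -0.06,"ty": 0,"tz": 0,"rx": 0,"ry": 0,"rz": 0,"gripper": -0.8}
    - {"tx": 0,"ty": 0,"tz": 0,"rx": 0,"ry": 0,"rz": 0,"gripper": -0.8}
    - {"tx": 0,"ty": 0,"tz": 0,"rx": 0,"ry": 0,"rz": 0,"gripper": -0.8}

```text
time_s: 25.65
ee_pos: [394.6, -260.6, 241.7]
ee_rot: [180.0, -0.0, -6.3]
force: [-1.3, -0.5, 0.1]
gripper_width: 82.1
gripper_force: 0.0
```

```bash
python3 - <<'E'
from h import *
import pickle
C=pickle.load(open("c0.pkl","rb"));c8=pickle.load(open("c8.pkl","rb"))
for n,(y0,y1,x0,x1) in (("scene",(215,305,225,265)),("side",(260,320,285,415))):
    b=cam(n)["img"].astype(int);d=np.abs(C[n]["img"].astype(int)-b).sum(2);e=d[y0:y1,x0:x1];print(n,e.mean().round(1),(e>120).sum(),np.argwhere(e>120)[:15].tolist())
    if n=="side":
        for k,(a,bb,l,r) in dict(bottle=(85,145,290,320),collar=(250,300,415,465),driver=(212,240,252,330)).items(): print(k,d[a:bb,l:r].mean().round(1))
        f=np.abs(c8["side"]["img"].astype(int)-b).sum(2)[75:180,345:470];print("hatch vs after unhook",f.mean().round(1),(f>120).sum())
print(env.state()["ee_pos"],env.state()["time_s"])
E
```

```text
scene 40.7 576 [[0, 0], [0, 1], [0, 2], [0, 3], [0, 4], [0, 5], [0, 6], [0, 7], [0, 8], [0, 9], [0, 10], [0, 11], [0, 12], [0, 13], [0, 14]]
side 47.7 613 [[0, 0], [0, 1], [1, 0], [1, 1], [1, 2], [2, 0], [2, 1], [18, 17], [18, 18], [18, 27], [18, 28], [18, 29], [18, 30], [18, 31], [18, 32]]
bottle 109.8
collar 38.0
driver 207.3
hatch vs after unhook 38.5 0
[ 394.75271455 -260.55240936  241.06273554] 25.75
```

The arm and its shadow spoil the comparison, so I move it back to the start pose.

Request:
send_rows:
  motion:
    - {"tx": -0.0562,"ty": 0.0782,"tz": 0,"rx": 0,"ry": 0,"rz": 0,"gripper": -0.8}
    - {"tx": -0.0562,"ty": 0.0782,"tz": 0,"rx": 0,"ry": 0,"rz": 0,"gripper": -0.8}
    - {"tx": -0.0562,"ty": 0.0782,"tz": 0,"rx": 0,"ry": 0,"rz": 0,"gripper": -0.8}
    - {"tx": -0.0562,"ty": 0.0782,"tz": 0,"rx": 0,"ry": 0,"rz": 0,"gripper": -0.8}
    - {"tx": -0.0562,"ty": 0.0782,"tz": 0,"rx": 0,"ry": 0,"rz": 0,"gripper": -0.8}
    - {"tx": -0.0562,"ty": 0.0782,"tz": 0,"rx": 0,"ry": 0,"rz": 0,"gripper": -0.8}
    - {"tx": -0.0562,"ty": 0.0782,"tz": 0,"rx": 0,"ry": 0,"rz": 0,"gripper": -0.8}
    - {"tx": -0.0562,"ty": 0.0782,"tz": 0.0067,"rx": 0,"ry": 0,"rz": 0,"gripper": -0.8}
    - {"tx": 0,"ty": 0,"tz": 0.045,"rx": 0,"ry": 0,"rz": -0.343,"gripper": -0.8}
    - {"tx": 0,"ty": 0,"tz": 0,"rx": 0,"ry": 0,"rz": -0.343,"gripper": -0.8}
    - {"tx": 0,"ty": 0,"tz": 0,"rx": 0,"ry": 0,"rz": 0,"gripper": -0.8}
    - {"tx": 0,"ty": 0,"tz": 0,"rx": 0,"ry": 0,"rz": 0,"gripper": -0.8}

```text
time_s: 27.25
ee_pos: [136.4, -546.9, 215.3]
ee_rot: [-180.0, 0.0, 14.1]
force: [-0.6, -0.3, -0.5]
gripper_width: 82.0
gripper_force: 0.0
```

```bash
python3 - <<'E'
from h import *
import pickle
C=pickle.load(open("c0.pkl","rb"));c8=pickle.load(open("c8.pkl","rb"))
for n,Rg in (("scene",dict(rest=(215,305,225,265),collar=(300,350,245,292),bottle=(170,222,415,448),driver=(192,220,293,315))),("side",dict(rest=(260,320,285,405),bottle=(85,145,290,320),collar=(250,300,415,465),driver=(212,240,252,330)))):
    b=cam(n)["img"].astype(int);d=np.abs(C[n]["img"].astype(int)-b).sum(2)
    for k,(a,bb,l,r) in Rg.items(): e=d[a:bb,l:r];print(n,k,e.mean().round(1),(e>120).sum(),[x.tolist() for x in np.argwhere(e>120)[:6]])
    if n=="side":
        f=np.abs(c8["side"]["img"].astype(int)-b).sum(2)[75:180,350:470];print("hatch vs after unhook",f.mean().round(1),(f>120).sum())
print(env.state()["ee_pos"],env.state()["time_s"])
E
```

```text
scene rest 5.2 0 []
scene collar 3.0 0 []
scene bottle 3.1 0 []
scene driver 3.1 0 []
side rest 11.4 23 [[18, 17], [18, 18], [18, 27], [18, 28], [18, 29], [18, 30]]
side bottle 8.2 0 []
side collar 8.0 0 []
side driver 6.4 0 []
hatch vs after unhook 7.5 0
[ 136.26022155 -546.6706526   215.55340098] 27.35
```

```bash
python3 -c "
from workcell import env
print(env.job_done())"
```

```text
the job is handed in; nothing more can be done
None
```

The job is handed in at about 27 s: the hatch is shut and was held at about 14 N along its slope (17 N total reading) for over a second, the pole is unhooked and back in its rest, and the bottle, collar and screwdriver look unmoved in the final pictures.

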